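# Take a bore's size with the bench bore gauge

## Robot

A 6-joint arm with a two-finger parallel gripper is mounted at the origin on a cart in front of the work surface, level with it; the furniture and walls round the work are solid. World frame = base frame: x ahead of the robot, y to its left, z up, the work surface at z = 0. Lengths are in m, angles in rad, forces in N, time in s.
With the tool pointing down it reaches from about 0.425 to 0.95 m from the base axis. Payload 3.5 kg.
Tool frame: the origin (TCP) lies at the very end of the fingers, on their centre line; the grasp point (between the pads) lies 19 mm behind it (ctrl.grip_point_offset is the distance from the TCP to the grasp point, in m); z points along the fingers, y is the line along which they close (so a half turn about z gives the same grasp; the last joint's range is limited). The gripper opens to 85 mm and grips with 20 to 120 N. Pads are 22 mm wide; open, the fingers measure 114 mm over their backs; the gripper's body (76 mm by 85 mm) begins 54 mm behind the grasp point. The pads swing forward as they close: fully open they stand 13 mm farther back than shut.
Start: joints at [0.974, 0.286, 1.577, -0, 1.279, -0.15], TCP at [0.292, 0.609, 0.231] pointing down, gripper open.
Joint ranges: [-2.77, 2.77], [-0.9, 2.22], [0.21, 2.48], [-1.53, 4.67], [0.24, 2.81], [-2.84, 2.84]. Speed limits (rad/s): [2.79, 2.79, 3.14, 3.14, 3.14, 3.14].

## Interface

Orientations are given as a unit quaternion [x, y, z, w].
In Python, from plant import telemetry, vision, ctrl gives the robot as it stands.
- The arm moves only by the tool arm_command, never from a script. Its argument "series" is one flat list of numbers, 7 for each row, row after row: the shift along the tool's x, y, z in cm, then the turn, a rotation vector about the tool's x, y, z in degrees, then the closure, from 0 (fully open) to 1 (shut). A call has 1 to 10 rows; each row is the pose to reach, as a shift and turn from the pose commanded when the call began, along the tool's axes at that moment; what a row does not reach only later rows make up. A row lasts 1/12 s, in which the tool goes at most 41.7 mm and 7.16 degrees, less where a joint would pass 70% of its speed; a pose out of reach is approached as far as the arm can. A call with a gripper value outside its range is refused whole. The fingers move at their own pace and stop on an object; "force" is the grip in N (left out, the last holds). Time passes only in rows, so rows that repeat a pose let the fingers close. It gives the time, the measured TCP pose, the force, the opening and the grip force at its end, in the units of the state.
- telemetry.get_state(): the state, without advancing time (a new reading comes with each control period).
- vision.read_camera(name): name is "side" or "top"; returns a dict with "color" (400x640x3 uint8, blue, green, red), "K" (3x3 intrinsics, pixels), "D" ([k1, k2, p1, p2, k3] as OpenCV has them; the pictures are not rectified), "rvec" (rotation vector, rad) and "tvec" (3), from world to camera coordinates, as OpenCV has them. Camera axes: x right, y down, z forward; pixel columns grow to the right and rows downward; lengths in m; the calibration is good to about 2 mm. A picture is of the moment at which its call begins. There is no depth.
- ctrl.sign_off(): hands the job in; it is judged then, once.
The state is a dict: "time": time; "qpos": joint angles; "dq": joint speeds; "joint_efforts": joint torques, N m; "eef_pos": TCP position; "tcp_rot": TCP orientation; "contact_force": force on the tool from outside, world axes, zero at the start; "wrist_torque": the same for the moment, N m; "opening": opening from 0.0 (shut) to 1.0 (fully open); "finger_force": force on a finger pad.
Only numpy, scipy, OpenCV 4.12 (cv2) and the standard library are available. Lean on these libraries where they do the work, as an engineer would, in place of code of your own. Each camera call takes 0.05 s, during which the arm holds its last target. There are 200 camera calls.

## Task

Take the bore size of the aluminium bearing bracket on the bore-gauge stand: slide the bracket between the stand's rails until it is fully home against the stop, then press the raised gauge all the way down into the bore. Swing the lock lever all the way over so that the two plungers spring out against the wall of the bore, and swing it all the way back so that they are locked at that size. Then draw the gauge all the way up again, with the plungers still holding the size and the bracket left home and flat on the worktop; leave the other things where they stand.

Things in the scene. Friction and masses are not known exactly. Their poses are not given: they have to be found in the camera images.
- gauge_axis (a point): Bore-gauge stand (grey, aluminium, bolted down): point on the worktop below the gauge's vertical axis. x points along the rails in the direction the bracket slides home, towards the stand's column; y left, z up. With the head up, its grey housing (56 x 50 mm in x, y) spans z = 145 to 185 mm and the thin gauge stem hangs down to z = 93 mm; they go down with the head.
- rail_mouth (a point): Middle of the mouth of the stand's two round steel rails (12 mm thick), on the worktop, 50 mm before gauge_axis; axes as gauge_axis. The mouth is about 110 mm wide and narrows over 40 mm to a straight channel 77 mm wide.
- column_top (a point): Top of the stand's upright column (26 x 34 mm), 207 mm above the worktop, 60 mm behind gauge_axis (+x). The head's carriage (48 mm wide) runs on it. Two stop pins (14 mm high) for the bracket's front edge stand just before the column's foot (110 mm wide, 18 mm high), about 30 mm behind gauge_axis.
- gauge_head (a joint): Height of the gauge head in m: 0 = fully up, grows as it is pressed down, 0.065 = fully down on its end stop (plungers then 25 mm below the bracket's rim). It stays where it is left (friction): pressing or lifting takes about 5 to 10 N, more if fast.
- knob_top (a point): Centre of the top face of the head's upright round black knob on the gauge axis, 26 mm in diameter, standing 40 mm above the grey housing; 225 mm above the worktop with the head up, 160 mm with it down. Press the head down and pull it up by this knob. Axes as gauge_axis.
- lock_lever (a joint): Angle of the lock lever in rad, about a level pivot along y on the head's right side: 0 = locked (leaning to the front, -x), 0.8 = free (leaning to the back, +x), with a stop at each end. It stays where it is left and takes about 4 to 7 N at its tip. The plungers come free about half-way through its swing and are locked again before it is fully back.
- lever_tip (a point): Centre of the black ball (14 mm in diameter) on the tip of the lock lever, a thin rod (8 mm) 50 mm long, on the right of the gauge: at x = -20, y = -58 mm from the gauge axis when locked, x = +20, y = -58 mm when free, 4 mm below the height of the knob's top in both; it moves with the head. Push it to the back to free the plungers, to the front to lock them.
- plunger_left_tip (a point): Outer end of the left brass plunger (9 mm thick) at the foot of the gauge, pointing to +y. With the lever free each plunger springs out by up to 12 mm with about 2.5 N. The two ends are 33 mm apart when in (as at the start), 57 mm fully out, about 46 to 47 mm when they rest on the wall of the bore.
- plunger_right_tip (a point): Outer end of the right brass plunger, pointing to -y; as the left one.
- bracket_bore (a point): Loose aluminium bracket, about 0.45 kg: flat foot 122 x 62 x 10 mm, its front end a disc 70 mm wide round the bore, with a boss (64 mm wide, top at 60 mm) holding a vertical bore, 45 mm wide, 50 mm deep. This point is the centre of the bore's mouth; x points to the foot's front edge, 35 mm ahead. Home, it lies on the gauge axis; it starts 65 to 80 mm short of that, front edge in the rails' mouth.
- bracket_lug (a point): Centre of the near face of the bracket's upright push lug: a plate 10 mm thick, 56 mm wide, reaching 50 mm above the worktop, 82 mm behind the bore; this point is 30 mm up. The face looks to the bracket's -x: push here. The foot reaches 5 mm nearer than this face.
- by_amber_jar: Bystander: brown jar with a blue screw cap, 56 mm wide, 80 mm high; origin under its centre. Leave it alone.
- by_beaker_7: Bystander: small clear beaker, 57 x 66 x 71 mm; origin under its centre. Leave it alone.
- by_petri_1: Bystander: flat covered dish, 94 mm wide, 15 mm high; origin under its centre. Leave it alone.
- by_tape_teal: Bystander: roll of tape, 52 mm wide, 19 mm high; origin under its centre. Leave it alone.
- by_falcon_1: Bystander: standing capped centrifuge tube, 34 mm wide, 116 mm high; origin under its centre. Leave it alone.
- by_stopper_flask: Bystander: small stoppered flask, 51 mm wide, 101 mm high; origin under its centre. Leave it alone.
- by_dye_set: Bystander: low box of small dye pots, 62 x 150 x 30 mm; origin under its centre. Leave it alone.
- bracket: The bracket as a whole; origin under the centre of the bore, axes as bracket_bore.
Mind the look-alikes: they are no part of the job. Leave any pink look-alike of the part that bears gauge_axis alone.

How it is judged:
On the way, in this order (a step that is already met when the one before it is completed fails the run):
1. the bracket is home under the raised gauge (horizontal distance between bracket_bore and gauge_axis below 0.006 m and value of joint gauge_head below 0.015 m), for 0.2 s.
2. the gauge is fully down in the bore with its plungers still in (horizontal distance between bracket_bore and gauge_axis below 0.006 m and value of joint gauge_head above 0.06 m and distance between plunger_left_tip and plunger_right_tip below 0.037 m), for 0.2 s.
3. the lever is fully over and the plungers rest on the wall of the bore (value of joint lock_lever above 0.68 rad and value of joint gauge_head above 0.055 m and distance between plunger_left_tip and plunger_right_tip between 0.043 and 0.049 m), for 0.2 s.
4. the lever is fully back, still down in the bore (value of joint lock_lever below 0.12 rad and value of joint gauge_head above 0.055 m and distance between plunger_left_tip and plunger_right_tip between 0.043 and 0.049 m), for 0.2 s.
At the end, for the whole second after the job is handed in: The gauge head is up (within 8 mm of the top), the lock lever is back at locked (within 0.12 rad), the plunger ends stand 43 to 49 mm apart (the size of the bore), and the bracket rests flat with its bore within 6 mm of the gauge axis (horizontal distance between bracket_bore and gauge_axis below 0.006 m and height (world z) of bracket_bore below 0.063 m and angle between bracket_bore's own z axis and vertical below 0.05 rad and value of joint gauge_head below 0.008 m and value of joint lock_lever below 0.12 rad and distance between plunger_left_tip and plunger_right_tip between 0.043 and 0.049 m and linear speed of bracket below 0.01 m/s); the robot touches nothing.
It fails at once if the bracket is tipped or lifted (angle between bracket_bore's own z axis and vertical above 0.2 rad or height (world z) of bracket_bore above 0.075 m).
It fails at once if another thing is pushed away (distance of any of by_amber_jar, by_beaker_7, by_petri_1, by_tape_teal, by_falcon_1, by_stopper_flask, by_dye_set from where it was at the start of the episode above 0.03 m).
It also fails if it takes over 67 s, if anything falls off the work surface, if the arm or the gripper's body presses on something with over 40 N, if the wrist force passes 120 N, or if a joint passes its speed limit or range.

## Working session

There is one attempt and no reset: what is moved stays moved. The work goes in short steps, Python scripts to look and compute and a tool call to move; the robot and the scene stay as the last step left them, time stands still between calls to the robot, and variables do not carry over. Pictures are saved under pics/ and viewed, at most 10 in all, crops included, and the job is handed in when it is done.

Besides the shell and the picture viewer there is one more tool, called after "Emit:" as a command line: name --argument value ..., lists and objects as JSON in quotes. arm_command: Moves the arm, as the interface text tells. Its arguments: {"type":"object","properties":{"series":{"type":"array","items":{"type":"number"}},"force":{"type":"number"}},"required":["series"]}

```bash
mkdir -p pics
python3 - <<'E'
from plant import telemetry, vision, ctrl
import cv2
s=telemetry.get_state(); print(s, ctrl.grip_point_offset)
for n in("side","top"):
    r=vision.read_camera(n); cv2.imwrite(f"pics/{n}0.png",r["color"])
    R=cv2.Rodrigues(r["rvec"])[0]; print(n,r["K"].tolist(),r["D"],(-R.T@r["tvec"].reshape(3)),R.tolist())
E
```

```text
{'time': 0.0, 'qpos': array([ 9.74035612e-01,  2.87214008e-01,  1.57815720e+00, -3.33220091e-05,
        1.27858206e+00, -1.49971998e-01]), 'dq': array([ 8.79323119e-04,  8.79359524e-04,  4.57981578e-04,  4.41296435e-05,
        9.81292798e-05, -1.96678514e-04]), 'joint_efforts': array([ 5.90088507e-05, -4.05998361e+01, -2.92619026e+01, -1.20960030e-04,
        5.93563556e-03, -3.68567854e-06]), 'eef_pos': array([0.29124496, 0.60821884, 0.22992565]), 'tcp_rot': array([ 2.21536052e-01,  9.75151467e-01, -1.10480534e-03, -4.15668415e-04]), 'contact_force': array([0.46672576, 0.36387898, 0.30366834]), 'wrist_torque': array([-0.00612134,  0.0025191 , -0.0263665 ]), 'finger_force': 0.0, 'opening': 0.9984040039164019} 0.0187
side [[393.3066048319671, 0.0, 322.66063994189926], [0.0, 393.3066048319671, 200.6273644653006], [0.0, 0.0, 1.0]] [-0.01395732  0.          0.          0.          0.        ] [ 0.02924809 -0.82329365  1.06849843] [[0.8667379988996436, -0.4985949073725091, 0.012975346070144833], [-0.32167084825532255, -0.5786832712294924, -0.7494354788651488], [0.3811733288756471, 0.6453904166791856, -0.6619502272924491]]
top [[516.870552910416, 0.0, 316.40244469136326], [0.0, 516.870552910416, 198.13780626719503], [0.0, 0.0, 1.0]] [0.02766934 0.         0.         0.         0.        ] [0.29446801 0.06973008 2.15812578] [[0.006095272084133518, -0.9999606481280896, -0.0064459175818177145], [-0.9936431777155297, -0.005331897535642449, -0.11244912737791314], [0.11241033332218667, 0.0070903500562815025, -0.9936365753626797]]
```

View pics/side0.png

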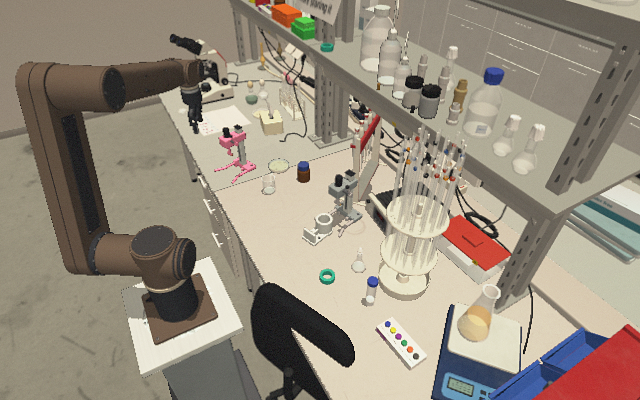

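View pics/top0.png

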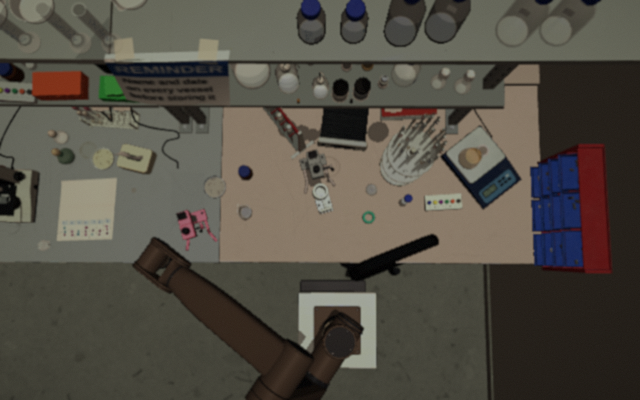

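The side view has the grey stand near px (345,200) with the bracket at (320,228). In the top view the stand is near (317,165) and the bracket at (322,197). The pink look-alike is well away to the left. I'll enlarge both.

Run:
```python
import cv2, numpy as np
a=cv2.imread("pics/side0.png")[155:255,280:400]; b=cv2.imread("pics/top0.png")[135:225,270:370]
cv2.imwrite("pics/c1.png",cv2.resize(a,None,fx=6,fy=6,interpolation=cv2.INTER_CUBIC)[:600])
b=cv2.resize(b,None,fx=6,fy=6,interpolation=cv2.INTER_CUBIC); cv2.imwrite("pics/c2.png",cv2.convertScaleAbs(b,alpha=1.3))
```

```text
(no output)
```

View pics/c1.png

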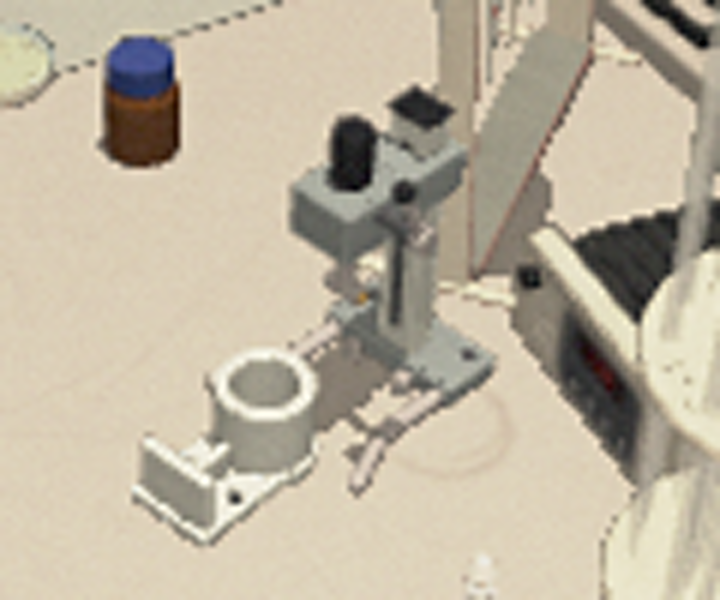

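View pics/c2.png

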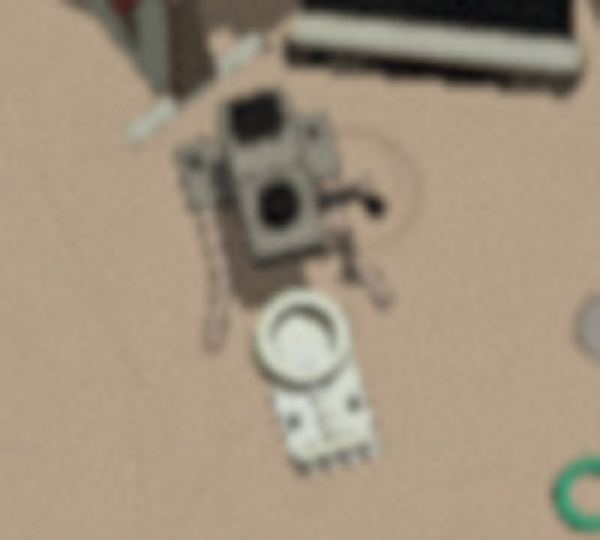

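Side crop (6x, origin 280,155): knob top (355,122), column top (420,105), lever ball (403,190), bore mouth (264,383). Top crop (6x, origin 270,135): knob (277,202), column top (255,115), ball (375,206), bore (301,338), lug end between (300,472) and (375,450).

```bash
cat > h.py <<'E'
import cv2, numpy as np
from plant import telemetry, vision, ctrl
from scipy.spatial.transform import Rotation as Rot
def ray(r,uv):
    p=cv2.undistortPoints(np.array([[uv]],float),r["K"],r["D"])[0,0]
    R=cv2.Rodrigues(r["rvec"])[0]; return -R.T@np.ravel(r["tvec"]), R.T@np.array([*p,1])
def onplane(r,uv,z):
    c,d=ray(r,uv); return c+d*(z-c[2])/d[2]
def tri(a,ua,b,ub):
    c,d=ray(a,ua); e,f=ray(b,ub)
    t=np.linalg.lstsq(np.c_[d,-f],e-c,rcond=None)[0]; p,q=c+t[0]*d,e+t[1]*f
    return (p+q)/2, np.linalg.norm(p-q)
def crop(u,v,x0,y0,k=6): return ((u+.5)/k-.5+x0,(v+.5)/k-.5+y0)
E
python3 - <<'E'
from h import *
np.set_printoptions(precision=4,suppress=True)
s=vision.read_camera("side");t=vision.read_camera("top")
S=lambda u,v:crop(u,v,280,155); T=lambda u,v:crop(u,v,270,135)
for n,a,b,z in(("knob",(355,122),(277,202),.225),("col",(420,105),(255,115),.207),("ball",(403,190),(375,206),.221),("bore",(264,383),(301,338),.06)):
    print(n,tri(s,S(*a),t,T(*b)),onplane(s,S(*a),z),onplane(t,T(*b),z))
for b,z in(((300,472),.0),((375,450),.0),((212,350),.006),((388,302),.006)): print(onplane(t,T(*b),z))
for b,z in(((135,492),.01),((205,542),.01),((145,437),.05),((213,480),.05),((355,487),.006)): print(onplane(s,S(*b),z))
E
```

```text
knob (array([0.6278, 0.086 , 0.2288]), np.float64(0.003057680135599032)) [0.632  0.0896 0.225 ] [0.6271 0.0867 0.225 ]
col (array([0.6858, 0.1012, 0.2099]), np.float64(0.0001309408553629435)) [0.688  0.1044 0.207 ] [0.6865 0.1013 0.207 ]
ball (array([0.6247, 0.025 , 0.2231]), np.float64(0.0009858974169295698)) [0.6257 0.0272 0.221 ] [0.6255 0.0247 0.221 ]
bore (array([0.5619, 0.0709, 0.062 ]), np.float64(0.0012156639650074618)) [0.5636 0.0725 0.06  ] [0.5616 0.0712 0.06  ]
[0.475  0.0714 0.    ]
[0.4907 0.0191 0.    ]
[0.5597 0.1334 0.006 ]
[0.5942 0.0104 0.006 ]
[0.4728 0.0722 0.01  ]
[0.4904 0.0153 0.01  ]
[0.4825 0.0758 0.05  ]
[0.501  0.0244 0.05  ]
[0.5951 0.013  0.006 ]
```

```bash
cat >> h.py <<'E'
AX=np.array([.629,.0872,0]); YAW=np.radians(14.5)
RG=Rot.from_euler("z",YAW)
GOAL=Rot.from_matrix(np.c_[RG.apply([-1,0,0]),RG.apply([0,1,0]),[0,0,-1]])
def plan(x,y,z):   # target in the stand's frame (m)
    s=telemetry.get_state(); w=AX+RG.apply([x,y,z]); R=Rot.from_quat(s["tcp_rot"])
    print("t%.2f"%s["time"],"stand",np.round(RG.inv().apply(s["eef_pos"]-AX)*100,2),"shift cm",np.round(R.inv().apply(w-s["eef_pos"])*100,2),
     "turn",np.round((R.inv()*GOAL).as_rotvec(degrees=True),1),"F",np.round(RG.inv().apply(s["contact_force"]),1),"op",round(s["opening"],2))
E
python3 -c "
from h import *
plan(-.178,0,.13);plan(-.178,0,.022)"
```

```text
t0.20 stand [-19.63  58.91  23.05] shift cm [-39.35 -43.87  10.1 ] turn [ -0.1  -0.  -40.1] F [ 0.2 -0.2 -0.1] op 1.0
t0.20 stand [-19.63  58.91  23.05] shift cm [-39.36 -43.85  20.9 ] turn [ -0.1  -0.  -40.1] F [ 0.2 -0.2 -0.1] op 1.0
```

Emit:
arm_command --series '[-39.4, -43.9, 6, 0, 0, -40, 0.55, -39.4, -43.9, 6, 0, 0, -40, 0.55, -39.4, -43.9, 6, 0, 0, -40, 0.55, -39.4, -43.9, 6, 0, 0, -40, 0.55, -39.4, -43.9, 6, 0, 0, -40, 0.55, -39.4, -43.9, 6, 0, 0, -40, 0.55, -39.4, -43.9, 6, 0, 0, -40, 0.55, -39.4, -43.9, 6, 0, 0, -40, 0.55, -39.4, -43.9, 6, 0, 0, -40, 0.55, -39.4, -43.9, 6, 0, 0, -40, 0.55]'

```text
time: 1.03
eef_pos: [0.4069, 0.2129, 0.1895]
tcp_rot: [-0.126, 0.992, 0.0, 0.0]
contact_force: [1.3, -0.4, -0.3]
opening: 0.45
finger_force: 0.0
```

```bash
python3 -c "
from h import *
plan(-.178,0,.13);plan(-.178,0,.022)"
```

```text
t1.03 stand [-18.35  17.72  18.95] shift cm [ -0.57 -17.72   5.95] turn [-0.   0.  -0.1] F [ 1.1 -0.7 -0.3] op 0.45
t1.03 stand [-18.35  17.72  18.95] shift cm [ -0.56 -17.72  16.75] turn [-0.   0.  -0.1] F [ 1.1 -0.7 -0.3] op 0.45
```

Emit:
arm_command --series '[-0.6, -17.7, 6, 0, 0, 0, 0.55, -0.6, -17.7, 6, 0, 0, 0, 0.55, -0.6, -17.7, 6, 0, 0, 0, 0.55, -0.6, -17.7, 6, 0, 0, 0, 0.55, -0.6, -17.7, 6, 0, 0, 0, 0.55, -0.6, -17.7, 12, 0, 0, 0, 0.55, -0.6, -17.7, 16.8, 0, 0, 0, 0.55, -0.6, -17.7, 16.8, 0, 0, 0, 0.55, -0.6, -17.7, 16.8, 0, 0, 0, 0.55]'

```text
time: 1.78
eef_pos: [0.4515, 0.045, 0.016]
tcp_rot: [-0.125, 0.992, 0.002, -0.006]
contact_force: [-0.6, 0.4, -0.2]
opening: 0.452
finger_force: 0.0
```

Run:
```python
from h import *
plan(-.178,0,.022)
r=vision.read_camera("side")["color"][155:255,270:390]
cv2.imwrite("pics/c3.png",cv2.resize(r,None,fx=6,fy=6,interpolation=cv2.INTER_CUBIC))
```

```text
t1.78 stand [-18.25   0.36   1.6 ] shift cm [-0.44 -0.35 -0.6 ] turn [ 0.3 -0.7 -0.2] F [-0.5  0.6 -0.2] op 0.45
```

View pics/c3.png

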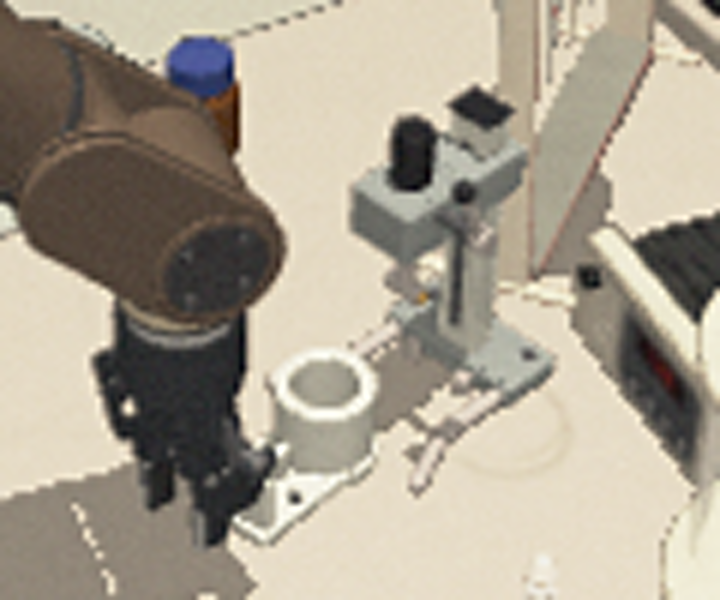

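Both fingertips stand behind the lug, with the bracket's front in the rail mouth. Next I push along +x.

Emit:
arm_command --series '[-0.4, -0.3, -0.6, 0, 0, 0, 0.55, -1, -0.3, -0.6, 0, 0, 0, 0.55, -1.6, -0.3, -0.6, 0, 0, 0, 0.55, -2.2, -0.3, -0.6, 0, 0, 0, 0.55, -2.8, -0.3, -0.6, 0, 0, 0, 0.55, -3.4, -0.3, -0.6, 0, 0, 0, 0.55, -4, -0.3, -0.6, 0, 0, 0, 0.55, -4.6, -0.3, -0.6, 0, 0, 0, 0.55, -5.2, -0.3, -0.6, 0, 0, 0, 0.55, -5.6, -0.3, -0.6, 0, 0, 0, 0.55]'

```text
time: 2.67
eef_pos: [0.5126, 0.0559, 0.0275]
tcp_rot: [-0.125, 0.992, 0.0, 0.0]
contact_force: [-4.0, -1.0, 2.4]
opening: 0.449
finger_force: 2.0
```

```bash
python3 -c "
from h import *
plan(-.095,0,.022)"
```

```text
t2.67 stand [-12.05  -0.11   2.75] shift cm [-2.55  0.12  0.55] turn [-0.   0.  -0.1] F [-4.2  0.   2.4] op 0.45
```

Contact is steady at about 4 N. I'll keep going, slower.

Emit:
arm_command --series '[-0.4, 0, 0.3, 0, 0, 0, 0.55, -0.8, 0, 0.3, 0, 0, 0, 0.55, -1.1, 0, 0.3, 0, 0, 0, 0.55, -1.4, 0, 0.3, 0, 0, 0, 0.55, -1.7, 0, 0.3, 0, 0, 0, 0.55, -1.9, 0, 0.3, 0, 0, 0, 0.55, -2.1, 0, 0.3, 0, 0, 0, 0.55, -2.2, 0, 0.3, 0, 0, 0, 0.55, -2.2, 0, 0.3, 0, 0, 0, 0.55]'

```text
time: 3.42
eef_pos: [0.5335, 0.0613, 0.0247]
tcp_rot: [-0.125, 0.992, -0.0, 0.0]
contact_force: [-0.5, 0.1, -0.2]
opening: 0.45
finger_force: 0.5
```

Run:
```python
from h import *
plan(-.095,0,.022)
s=vision.read_camera("side")["color"][155:255,280:380];t=vision.read_camera("top")["color"][125:225,270:370]
cv2.imwrite("pics/c4.png",np.hstack([cv2.resize(i,(400,400),interpolation=cv2.INTER_CUBIC) for i in (s,t)]))
```

```text
t3.42 stand [-9.9  -0.12  2.47] shift cm [-0.4   0.12  0.27] turn [-0.   0.  -0.1] F [-0.5  0.2 -0.2] op 0.45
```

View pics/c4.png

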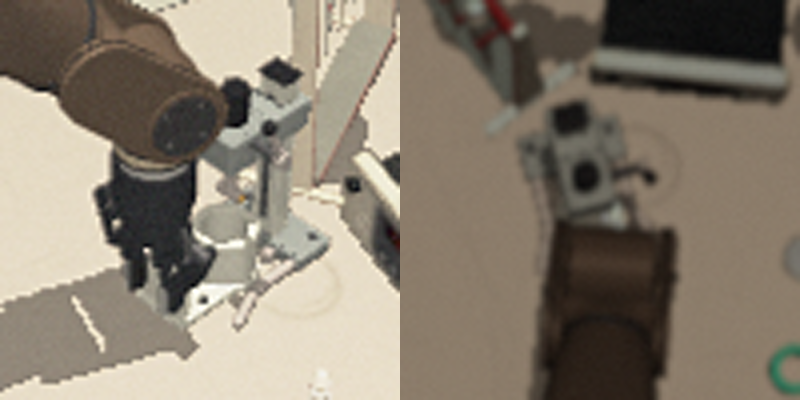

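The bracket is close to home and the wrist stands just in front of the head. I'll check its clearance before the last few millimetres.

Run:
```python
from h import *
t=vision.read_camera("top")
for z in (.16,.2,.25,.3): print(z,RG.inv().apply(onplane(t,(310+2,182.5),z)-AX).round(3),RG.inv().apply(onplane(t,(337,182.5),z)-AX).round(3))
```

```text
0.16 [-0.042  0.026  0.16 ] [-0.066 -0.069  0.16 ]
0.2 [-0.048  0.027  0.2  ] [-0.071 -0.066  0.2  ]
0.25 [-0.055  0.028  0.25 ] [-0.078 -0.063  0.25 ]
0.3 [-0.062  0.029  0.3  ] [-0.084 -0.059  0.3  ]
```

Emit:
arm_command --series '[-0.2, 0.1, 0.2, 0, 0, 0, 0.55, -0.4, 0.1, 0.2, 0, 0, 0, 0.55, -0.5, 0.1, 0.2, 0, 0, 0, 0.55, -0.6, 0.1, 0.2, 0, 0, 0, 0.55, -0.6, 0.1, 0.2, 0, 0, 0, 0.55]'

```text
time: 3.98
eef_pos: [0.5388, 0.0638, 0.0226]
tcp_rot: [-0.125, 0.992, 0.0, 0.0]
contact_force: [-1.6, -0.1, 1.2]
opening: 0.448
finger_force: 1.3
```

```bash
python3 -c "
from h import *
plan(-.095,0,.022)"
```

```text
t3.98 stand [-9.32 -0.01  2.26] shift cm [0.18 0.01 0.06] turn [ 0.   0.  -0.1] F [-1.6  0.3  1.2] op 0.45
```

Emit:
arm_command --series '[-0.1, 0, 0, 0, 0, 0, 0.55, -0.2, 0, 0, 0, 0, 0, 0.55, -0.3, 0, 0, 0, 0, 0, 0.55, -0.4, 0, 0, 0, 0, 0, 0.55, -0.4, 0, 0, 0, 0, 0, 0.55]'

```text
time: 4.4
eef_pos: [0.5389, 0.064, 0.0223]
tcp_rot: [-0.126, 0.992, -0.0, -0.006]
contact_force: [-13.9, -4.3, 9.9]
opening: 0.451
finger_force: 7.3
```

The force jumped to 15 N with no more travel, and the tool is at -93 mm (82 plus half the 22 mm pad), so the bracket is home. I'll back off, rise and go over the knob.

Emit:
arm_command --series '[1, 0, 0, 0, 0, 0, 0.5, 4, 0, -1, 0, 0, 0, 0.42, 5, 0, -5, 0, 0, 0, 0.42, 5, 0, -9, 0, 0, 0, 0.42, 5, 0, -13, 0, 0, 0, 0.42, 5, 0, -17, 0, 0, 0, 0.42, 5, 0, -21, 0, 0, 0, 0.42, 5, 0, -25, 0, 0, 0, 0.42, 5, 0, -25, 0, 0, 0, 0.42]'

```text
time: 5.15
eef_pos: [0.4991, 0.052, 0.2837]
tcp_rot: [-0.125, 0.992, -0.002, 0.011]
contact_force: [0.5, -0.4, 0.9]
opening: 0.576
finger_force: 0.0
```

Run:
```python
from h import *
plan(0,0,.25)
s=vision.read_camera("side")["color"][155:255,280:380];t=vision.read_camera("top")["color"][125:225,270:370]
cv2.imwrite("pics/c5.png",np.hstack([cv2.resize(i,(400,400),interpolation=cv2.INTER_CUBIC) for i in (s,t)]))
```

```text
t5.15 stand [-13.45  -0.15  28.37] shift cm [-13.38   0.2    3.64] turn [-0.4  1.2 -0.1] F [ 0.4 -0.6  0.9] op 0.58
```

View pics/c5.png

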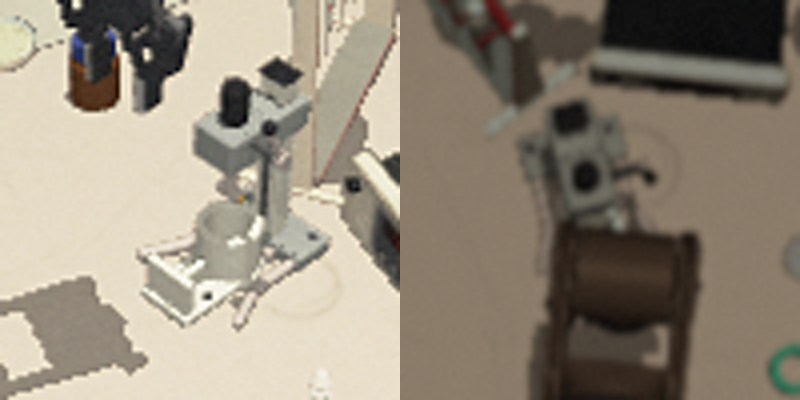

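The side view shows the bracket home in the channel with the bore under the stem. Next, over the knob.

Emit:
arm_command --series '[-4, 0.2, 2, 0, 0, 0, 0.42, -8, 0.2, 2.5, 0, 0, 0, 0.42, -11, 0.2, 2.5, 0, 0, 0, 0.42, -13, 0.2, 2.5, 0, 0, 0, 0.42, -13.3, 0.2, 2.5, 0, 0, 0, 0.42, -13.3, 0.2, 2.5, 0, 0, 0, 0.42, -13.3, 0.2, 2.5, 0, 0, 0, 0.42]'

```text
time: 5.83
eef_pos: [0.6214, 0.0872, 0.2459]
tcp_rot: [-0.125, 0.992, 0.0, -0.001]
contact_force: [-0.1, 0.4, -0.1]
opening: 0.579
finger_force: 0.0
```

```bash
python3 -c "
from h import *
plan(0,0,.195)"
```

```text
t5.83 stand [-0.74  0.19 24.59] shift cm [-0.75 -0.2   5.08] turn [ 0.  -0.2 -0.1] F [-0.   0.4 -0.1] op 0.58
```

Emit:
arm_command --series '[-0.7, -0.2, 0, 0, 0, 0, 0.42, -0.7, -0.2, 1.5, 0, 0, 0, 0.42, -0.7, -0.2, 3, 0, 0, 0, 0.42, -0.7, -0.2, 4.5, 0, 0, 0, 0.42, -0.7, -0.2, 4.8, 0, 0, 0, 0.42, -0.7, -0.2, 4.8, 0, 0, 0, 0.55, -0.7, -0.2, 4.8, 0, 0, 0, 0.62, -0.7, -0.2, 4.8, 0, 0, 0, 0.66, -0.7, -0.2, 4.8, 0, 0, 0, 0.72, -0.7, -0.2, 4.8, 0, 0, 0, 0.8]' --force 30

```text
time: 6.67
eef_pos: [0.6305, 0.0865, 0.2015]
tcp_rot: [-0.125, 0.992, -0.001, 0.001]
contact_force: [-0.5, -2.8, 2.4]
opening: 0.288
finger_force: 29.6
```

```bash
python3 -c "
from h import *
plan(0,0,.195)"
```

```text
t6.67 stand [ 0.13 -0.1  20.15] shift cm [0.13 0.1  0.65] turn [-0.1  0.1 -0.1] F [-1.2 -2.6  2.4] op 0.29
```

The grip holds the 26 mm knob with little side force. Pressing down now.

Emit:
arm_command --series '[0, 0, 0.5, 0, 0, 0, 0.85, 0, 0, 1.2, 0, 0, 0, 0.85, 0, 0, 2, 0, 0, 0, 0.85, 0, 0, 2.8, 0, 0, 0, 0.85, 0, 0, 3.6, 0, 0, 0, 0.85, 0, 0, 4.4, 0, 0, 0, 0.85, 0, 0, 5.2, 0, 0, 0, 0.85, 0, 0, 5.9, 0, 0, 0, 0.85, 0, 0, 6.4, 0, 0, 0, 0.85, 0, 0, 6.6, 0, 0, 0, 0.85]' --force 50

```text
time: 7.5
eef_pos: [0.6306, 0.0865, 0.1388]
tcp_rot: [-0.126, 0.992, -0.001, 0.0]
contact_force: [-11.7, -3.1, 24.6]
opening: 0.282
finger_force: 52.2
```

Emit:
arm_command --series '[0, 0, 0.2, 0, 0, 0, 0.85, 0, 0, 0.3, 0, 0, 0, 0.85, 0, 0, 0.3, 0, 0, 0, 0.85, 0, 0, 0.3, 0, 0, 0, 0.85]'

```text
time: 7.83
eef_pos: [0.6306, 0.0866, 0.1387]
tcp_rot: [-0.126, 0.992, -0.001, 0.0]
contact_force: [-14.1, -3.2, 26.0]
opening: 0.285
finger_force: 52.7
```

```bash
python3 -c "
from h import *
plan(0,0,.195)"
```

```text
t7.83 stand [ 0.14 -0.1  13.87] shift cm [ 0.14  0.09 -5.63] turn [-0.1  0.  -0.1] F [-14.4   0.4  26. ] op 0.29
```

Travel was 63 mm, then a firm stop. I'll release, rise and close, then check that the knob top is at 160 mm by a press from above.

Emit:
arm_command --series '[0, 0, 0, 0, 0, 0, 0.6, 0, 0, 0, 0, 0, 0, 0.42, 0, 0, 0, 0, 0, 0, 0.42, 0, 0, -3, 0, 0, 0, 0.42, 0, 0, -5, 0, 0, 0, 0.42, 0, 0, -5.5, 0, 0, 0, 0.7, 0, 0, -5.5, 0, 0, 0, 1, 0, 0, -5.5, 0, 0, 0, 1, 0, 0, -5.5, 0, 0, 0, 1]'

```text
time: 8.58
eef_pos: [0.6286, 0.0871, 0.1831]
tcp_rot: [-0.125, 0.992, 0.0, -0.002]
contact_force: [-1.5, -1.3, -1.0]
opening: 0.016
finger_force: 0.0
```

Run:
```python
from h import *
plan(0,0,.163)
s=vision.read_camera("side");t=vision.read_camera("top")
cv2.imwrite("pics/c6.png",np.hstack([cv2.resize(i,(400,400),interpolation=cv2.INTER_CUBIC) for i in (s["color"][155:255,280:380],t["color"][125:225,270:370])]))
```

```text
t8.58 stand [-4.000e-02  1.000e-02  1.831e+01] shift cm [-0.05 -0.01  2.01] turn [ 0.1 -0.2 -0.1] F [-1.8 -0.9 -1. ] op 0.02
```

View pics/c6.png

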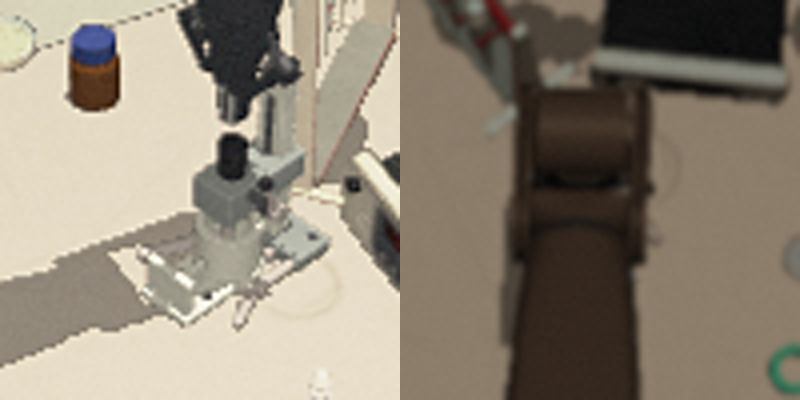

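The head is down, with the housing on the boss and the ball at crop (266,184). The fingers are above the knob. Press from above to confirm.

Emit:
arm_command --series '[0, 0, 0.8, 0, 0, 0, 1, 0, 0, 1.5, 0, 0, 0, 1, 0, 0, 1.9, 0, 0, 0, 1, 0, 0, 2.2, 0, 0, 0, 1, 0, 0, 2.4, 0, 0, 0, 1, 0, 0, 2.6, 0, 0, 0, 1, 0, 0, 2.6, 0, 0, 0, 1]'

```text
time: 9.27
eef_pos: [0.6299, 0.0871, 0.1601]
tcp_rot: [-0.125, 0.992, -0.0, 0.0]
contact_force: [-1.8, -0.5, 1.8]
opening: -0.003
finger_force: 1.3
```

```bash
python3 -c "
from h import *
plan(0,0,.195)
s=vision.read_camera('side')
for z in(.145,.156,.166): print(cv2.projectPoints((AX+RG.apply([-.02,-.058,z]))[None],s['rvec'],s['tvec'],s['K'],s['D'])[0].ravel())"
```

```text
t9.27 stand [ 0.09 -0.03 16.01] shift cm [ 0.09  0.03 -3.49] turn [-0.   0.  -0.1] F [-1.9 -0.   1.8] op -0.0
[345.40745221 203.24939126]
[345.56827218 200.91202977]
[345.71593295 198.76563362]
```

The knob top is at 160 mm, so the head is fully down. Next, to the lever, in front of the ball.

Emit:
arm_command --series '[0, 0, -1.5, 0, 0, 0, 1, 0, 0, -3, 0, 0, 0, 1, 3, -3, -3, 0, 0, 0, 1, 5.6, -5.8, -3, 0, 0, 0, 1, 5.6, -5.8, -3, 0, 0, 0, 1, 5.6, -5.8, -1, 0, 0, 0, 1, 5.6, -5.8, 1.2, 0, 0, 0, 1, 5.6, -5.8, 1.2, 0, 0, 0, 1, 5.6, -5.8, 1.2, 0, 0, 0, 1]'

```text
time: 10.07
eef_pos: [0.589, 0.0171, 0.1463]
tcp_rot: [-0.125, 0.992, 0.0, -0.001]
contact_force: [-0.5, -0.8, -0.2]
opening: -0.002
finger_force: 0.0
```

```bash
python3 -c "
from h import *
plan(.004,-.058,.148)"
```

```text
t10.07 stand [-5.63 -5.78 14.63] shift cm [-6.03 -0.01 -0.19] turn [ 0.1 -0.2 -0.1] F [-0.7 -0.7 -0.2] op -0.0
```

Emit:
arm_command --series '[-1, 0, -0.2, 0, 0, 0, 1, -1.8, 0, -0.2, 0, 0, 0, 1, -2.5, 0, -0.2, 0, 0, 0, 1, -3.2, 0, -0.2, 0, 0, 0, 1, -3.9, 0, -0.2, 0, 0, 0, 1, -4.5, 0, -0.2, 0, 0, 0, 1, -5.1, 0, -0.2, 0, 0, 0, 1, -5.5, 0, -0.2, 0, 0, 0, 1, -5.7, 0, -0.2, 0, 0, 0, 1, -5.9, 0, -0.2, 0, 0, 0, 1]'

```text
time: 10.9
eef_pos: [0.6463, 0.0314, 0.1496]
tcp_rot: [-0.126, 0.992, -0.0, -0.002]
contact_force: [-8.7, -4.2, 4.2]
opening: -0.001
finger_force: 4.9
```

Emit:
arm_command --series '[0, 0, 0, 0, 0, 0, 1, -0.1, 0, 0, 0, 0, 0, 1]'

```text
time: 11.07
eef_pos: [0.6463, 0.0314, 0.1496]
tcp_rot: [-0.126, 0.992, -0.0, -0.003]
contact_force: [-9.8, -2.5, 5.3]
opening: -0.0
finger_force: 5.4
```

```bash
python3 -c "
from h import *
plan(.004,-.058,.148)"
```

```text
t11.07 stand [ 0.28 -5.84 14.96] shift cm [-0.12  0.04  0.16] turn [ 0.  -0.3 -0.1] F [-10.1  -0.    5.3] op -0.0
```

Emit:
arm_command --series '[-0.1, 0, 0, 0, 0, 0, 1, -0.2, 0, 0, 0, 0, 0, 1, -0.3, 0, 0, 0, 0, 0, 1, -0.3, 0, 0, 0, 0, 0, 1]'

```text
time: 11.4
eef_pos: [0.6468, 0.0315, 0.1495]
tcp_rot: [-0.126, 0.992, -0.001, -0.007]
contact_force: [-15.5, -6.2, 8.1]
opening: -0.001
finger_force: 8.3
```

The lever stalled at its back stop (16 N, no motion). Now round behind the ball.

Emit:
arm_command --series '[1, 0, 0, 0, 0, 0, 1, 1.2, 0, -3, 0, 0, 0, 1, 1.2, 0, -4.2, 0, 0, 0, 1, -2, 0, -4.2, 0, 0, 0, 1, -5.2, 0, -4.2, 0, 0, 0, 1, -5.2, 0, -4.2, 0, 0, 0, 1, -5.2, 0, -4.2, 0, 0, 0, 1, -5.2, 0, -2, 0, 0, 0, 1, -5.2, 0, 0, 0, 0, 0, 1, -5.2, 0, 0, 0, 0, 0, 1]'

```text
time: 12.23
eef_pos: [0.7001, 0.0446, 0.1469]
tcp_rot: [-0.125, 0.992, -0.0, -0.001]
contact_force: [-0.4, -0.7, -0.3]
opening: 0.001
finger_force: 0.0
```

```bash
python3 -c "
from h import *
plan(-.002,-.058,.148)"
```

```text
t12.23 stand [ 5.82 -5.91 14.69] shift cm [ 6.02  0.09 -0.09] turn [-0.  -0.1 -0.1] F [-0.5 -0.6 -0.3] op 0.0
```

Emit:
arm_command --series '[1, 0.1, 0, 0, 0, 0, 1, 1.8, 0.1, 0, 0, 0, 0, 1, 2.5, 0.1, 0, 0, 0, 0, 1, 3.2, 0.1, 0, 0, 0, 0, 1, 3.9, 0.1, 0, 0, 0, 0, 1, 4.5, 0.1, 0, 0, 0, 0, 1, 5.1, 0.1, 0, 0, 0, 0, 1, 5.5, 0.1, 0, 0, 0, 0, 1, 5.8, 0.1, 0, 0, 0, 0, 1, 6, 0.1, 0, 0, 0, 0, 1]'

```text
time: 13.07
eef_pos: [0.6461, 0.0318, 0.1537]
tcp_rot: [-0.125, 0.992, -0.001, 0.006]
contact_force: [5.8, 2.0, 2.3]
opening: 0.001
finger_force: 3.0
```

Emit:
arm_command --series '[0.1, 0, 0, 0, 0, 0, 1, 0.3, 0, 0, 0, 0, 0, 1, 0.4, 0, 0, 0, 0, 0, 1, 0.4, 0, 0, 0, 0, 0, 1]'

```text
time: 13.4
eef_pos: [0.6419, 0.0308, 0.1528]
tcp_rot: [-0.125, 0.992, -0.0, 0.006]
contact_force: [5.0, 1.1, 1.4]
opening: -0.003
finger_force: 2.9
```

```bash
python3 -c "
from h import *
plan(-.002,-.058,.148)"
```

```text
t13.40 stand [-0.16 -5.78 15.28] shift cm [ 0.05 -0.02  0.48] turn [-0.1  0.6 -0.1] F [ 5.1 -0.2  1.4] op -0.0
```

It is still moving at 5 N, so I'll push on to the stop.

Emit:
arm_command --series '[0.2, 0, 0.3, 0, 0, 0, 1, 0.4, 0, 0.3, 0, 0, 0, 1, 0.6, 0, 0.3, 0, 0, 0, 1, 0.7, 0, 0.3, 0, 0, 0, 1, 0.7, 0, 0.3, 0, 0, 0, 1]'

```text
time: 13.82
eef_pos: [0.641, 0.0302, 0.1518]
tcp_rot: [-0.124, 0.992, -0.0, 0.015]
contact_force: [19.4, 3.9, -2.9]
opening: 0.002
finger_force: 10.2
```

```bash
python3 -c "
from h import *
plan(-.002,-.058,.148)"
```

```text
t13.82 stand [-0.27 -5.82 15.18] shift cm [-0.06  0.02  0.38] turn [-0.3  1.7 -0.2] F [19.8 -1.1 -2.9] op 0.0
```

The lever is at the locked stop (20 N at -2.7 mm, the mirror of the other end). Now I back off and return above the knob.

Emit:
arm_command --series '[-1, 0, 0, 0, 0, 0, 1, -1.2, 0, -3, 0, 0, 0, 1, -1.2, 0, -5, 0, 0, 0, 1, -0.8, 3, -5, 0, 0, 0, 0.7, -0.3, 5.8, -5, 0, 0, 0, 0.42, -0.3, 5.8, -5, 0, 0, 0, 0.42, -0.3, 5.8, -5, 0, 0, 0, 0.42, -0.3, 5.8, -5, 0, 0, 0, 0.42]'

```text
time: 14.48
eef_pos: [0.6206, 0.0857, 0.1971]
tcp_rot: [-0.126, 0.992, -0.0, 0.0]
contact_force: [0.5, 0.6, 0.6]
opening: 0.583
finger_force: 0.0
```

Run:
```python
from h import *
plan(0.0013,-.001,.138)
s=vision.read_camera("side")
cv2.imwrite("pics/c7.png",cv2.resize(s["color"][165:245,310:390],(560,560),interpolation=cv2.INTER_CUBIC))
```

```text
t14.48 stand [-0.86  0.06 19.71] shift cm [-0.98 -0.16  5.91] turn [-0.   0.  -0.1] F [0.6 0.5 0.6] op 0.58
```

View pics/c7.png

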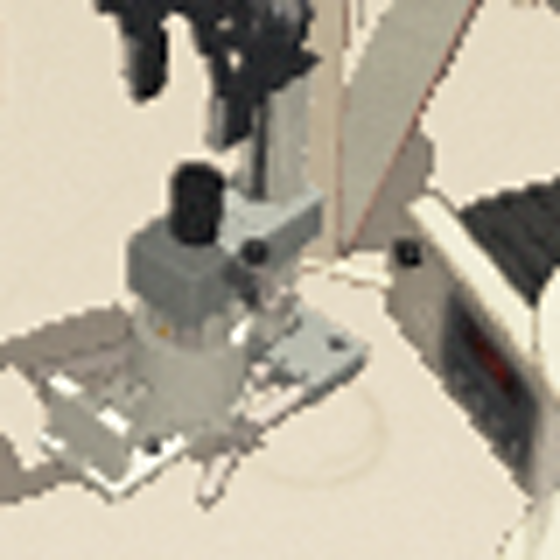

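The ball is at px (346,200), as predicted for locked, and the head is down. Grip the knob.

Emit:
arm_command --series '[-0.9, -0.1, 0, 0, 0, 0, 0.42, -0.9, -0.1, 0, 0, 0, 0, 0.42, -0.9, -0.1, 2, 0, 0, 0, 0.42, -0.9, -0.1, 4, 0, 0, 0, 0.42, -0.9, -0.1, 5.5, 0, 0, 0, 0.42, -0.9, -0.1, 5.7, 0, 0, 0, 0.42, -0.9, -0.1, 5.7, 0, 0, 0, 0.6, -0.9, -0.1, 5.7, 0, 0, 0, 0.8, -0.9, -0.1, 5.7, 0, 0, 0, 0.85, -0.9, -0.1, 5.7, 0, 0, 0, 0.85]' --force 50

```text
time: 15.37
eef_pos: [0.6305, 0.0866, 0.1407]
tcp_rot: [-0.125, 0.992, -0.0, 0.001]
contact_force: [0.5, -2.6, -1.4]
opening: 0.28
finger_force: 49.3
```

```bash
python3 -c "
from h import *
plan(0.0013,-.001,.203)"
```

```text
t15.37 stand [ 0.13 -0.1  14.07] shift cm [-0.01 -0.01 -6.23] turn [-0.1  0.1 -0.1] F [-0.2 -2.6 -1.4] op 0.28
```

Lifting slowly.

Emit:
arm_command --series '[0, 0, -0.2, 0, 0, 0, 0.85, 0, 0, -0.5, 0, 0, 0, 0.85, 0, 0, -0.9, 0, 0, 0, 0.85, 0, 0, -1.3, 0, 0, 0, 0.85, 0, 0, -1.7, 0, 0, 0, 0.85, 0, 0, -2.1, 0, 0, 0, 0.85, 0, 0, -2.5, 0, 0, 0, 0.85, 0, 0, -2.9, 0, 0, 0, 0.85, 0, 0, -3.3, 0, 0, 0, 0.85, 0, 0, -3.7, 0, 0, 0, 0.85]'

```text
time: 16.2
eef_pos: [0.6305, 0.0866, 0.177]
tcp_rot: [-0.125, 0.992, -0.001, 0.001]
contact_force: [4.6, -3.3, -4.6]
opening: 0.283
finger_force: 49.5
```

```bash
python3 -c "
from h import *
plan(0.0013,-.001,.2057)"
```

```text
t16.20 stand [ 0.13 -0.09 17.7 ] shift cm [-0.01 -0.01 -2.87] turn [-0.1  0.1 -0.1] F [ 3.6 -4.3 -4.6] op 0.28
```

Emit:
arm_command --series '[0, 0, -0.4, 0, 0, 0, 0.85, 0, 0, -0.8, 0, 0, 0, 0.85, 0, 0, -1.2, 0, 0, 0, 0.85, 0, 0, -1.6, 0, 0, 0, 0.85, 0, 0, -2, 0, 0, 0, 0.85, 0, 0, -2.4, 0, 0, 0, 0.85, 0, 0, -2.7, 0, 0, 0, 0.85, 0, 0, -2.9, 0, 0, 0, 0.85, 0, 0, -3, 0, 0, 0, 0.85, 0, 0, -3, 0, 0, 0, 0.85]'

```text
time: 17.03
eef_pos: [0.6304, 0.0866, 0.2057]
tcp_rot: [-0.125, 0.992, -0.001, 0.001]
contact_force: [6.6, -2.8, -8.9]
opening: 0.276
finger_force: 51.3
```

```bash
python3 -c "
from h import *
plan(0.0013,-.001,.2057)"
```

```text
t17.03 stand [ 0.12 -0.1  20.57] shift cm [-0.01 -0.   -0.  ] turn [-0.1  0.1 -0.1] F [ 5.7 -4.3 -8.9] op 0.28
```

Emit:
arm_command --series '[0, 0, -0.2, 0, 0, 0, 0.85, 0, 0, -0.3, 0, 0, 0, 0.85, 0, 0, -0.3, 0, 0, 0, 0.85]'

```text
time: 17.28
eef_pos: [0.6304, 0.0866, 0.2057]
tcp_rot: [-0.125, 0.992, -0.0, 0.001]
contact_force: [11.1, -2.2, -16.5]
opening: 0.277
finger_force: 50.7
```

The head is on its top stop. I'll release (relaxing first), rise and back away.

Emit:
arm_command --series '[0, 0, 0.3, 0, 0, 0, 0.85, 0, 0, 0.3, 0, 0, 0, 0.42, 0, 0, 0.3, 0, 0, 0, 0.42, 0, 0, 0.3, 0, 0, 0, 0.42, 0, 0, -3, 0, 0, 0, 0.42, 0, 0, -6, 0, 0, 0, 0.42, 4, 0, -7, 0, 0, 0, 0.42, 8, 0, -7, 0, 0, 0, 0.42, 11, 0, -7, 0, 0, 0, 0.42, 11, 0, -7, 0, 0, 0, 0.42]'

```text
time: 18.12
eef_pos: [0.5186, 0.0598, 0.28]
tcp_rot: [-0.125, 0.992, 0.0, -0.001]
contact_force: [-0.3, -0.4, 0.4]
opening: 0.581
finger_force: 0.0
```

Run:
```python
from h import *
plan(0,0,.2)
s=vision.read_camera("side")
cv2.imwrite("pics/c8.png",cv2.resize(s["color"][165:245,310:390],(560,560),interpolation=cv2.INTER_CUBIC))
```

```text
t18.12 stand [-11.37   0.11  28.  ] shift cm [-11.39  -0.1    7.98] turn [ 0.  -0.1 -0.1] F [-0.4 -0.3  0.4] op 0.58
```

View pics/c8.png

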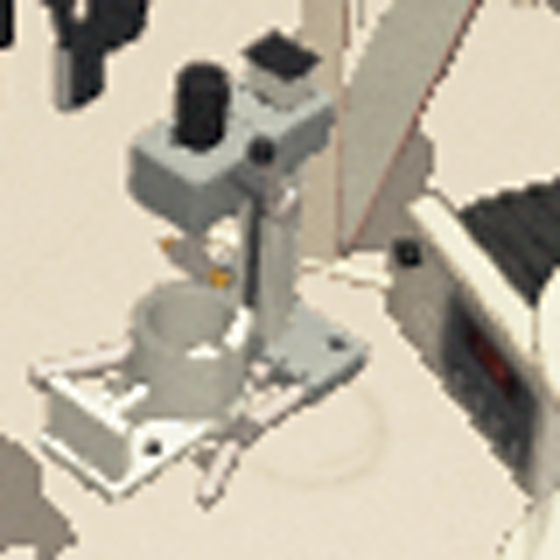

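The head is up, the ball is at its locked start position (347,186), both brass plungers are out and the bracket is home and flat. Handing in.

```bash
python3 -c "
from plant import ctrl
print(ctrl.sign_off())"
```

```text
the job is handed in; nothing more can be done
None
```

The job is handed in at about 18 s of robot time: the bracket is home and flat, the gauge is back up with the lever locked, and both plungers are still out, though I judged their spread by eye rather than measuring it.

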